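# Pin back a shaker's sprung belt tensioner

## Task

The shaker is open for a new drive belt. Take the locking pin from the tool block, put it through the brass-bushed hole of the sprung tension wheel and use it to wind the wheel counter-clockwise against its spring, keeping the pin lightly pressed down until you feel it find the hidden locking hole underneath, then press it in until its collar sits down on the bush, let go and leave the wheel locked. Use light force throughout, do not wind far past the locking hole or let the wheel fly back, and leave the glassware, bottles and tape where they stand.

Things in the scene. Friction and masses are not known exactly. Their poses are not given: they have to be found in the camera images.
- pin_grip (a point): Locking pin, loose, upright in the tool block at the start: steel shaft 10 mm diameter, 30 mm long (last 3 mm tapered to 7.6 mm), then a steel collar 21 mm diameter, 4 mm high, then a red ribbed round grip 20 mm diameter, 36 mm high; about 70 g. The point is the middle of the red grip: 52 mm above the tip, 22 mm above the underside of the collar. z runs up along the pin.
- pin_shoulder (a point): Point on the locking pin's axis at the underside of its collar, 30 mm above the tip and 22 mm below the middle of the grip.
- tool_block: Fixed grey block on a black base, 124 mm along its y, 50 mm along its x, 40 mm high; origin at the centre of its underside, z up. The pin stands in a 12.5 mm hole, 28 mm deep, on the centre line 35 mm toward its -y end, collar 2 mm above the block's top. Two short hex drivers (orange, blue) stand 26 and 47 mm toward +y, tops 80 mm above the worktop.
- shaker: Shaker drive with its cover off, fixed on the worktop: white case 210 mm (its x) by 300 mm (its y), grey deck 44 mm above the worktop, corner standoffs to 60 mm. Origin at the centre of its underside, z up. A big aluminium pulley is at its -y end, a small motor pulley at its back, the sprung tension wheel at its +y end.
- wheel_pivot (a point): Fixed point on the vertical axis about which the tension wheel turns (bolt and torsion spring, up to 81 mm above the worktop), at the height of the mouth of the wheel's brass bush, 76 mm above the worktop. The wheel is a black-rimmed disc of 115 mm diameter mounted 14 mm off its pivot.
- wheel_hole (a point): Centre of the mouth of the brass-bushed hole right through the tension wheel, 40 mm from the pivot, 76 mm above the worktop; z up, x pointing away from the pivot. The hole is 11.6 mm across and 16 mm deep; the bush stands 8 mm proud of the wheel. A pin put through it first stops on the steel quadrant 18 mm below the mouth, its collar 12 mm above the bush.
- quadrant_face (a point): Point on the pivot axis level with the top of the fixed flat steel quadrant under the wheel, 58 mm above the worktop. In it, hidden, is one locking hole, 11.6 mm across, 14 mm deep, on the same 40 mm circle. Its setting differs from machine to machine: it meets the wheel's hole somewhere between 0.48 and 0.92 rad of turn, to be found by feel. Pin home: tip 12 mm below this level.
- tension_wheel (a joint): Turn of the tension wheel in rad: 0 at rest against its stop, growing counter-clockwise seen from above; hard stop at 1.25; past 1.08 the spring is overstrained. A torsion spring pulls it back to 0: at the hole this takes about 4 N at rest and 6 to 9 N where it locks. It is damped: 0.5 rad/s takes 2 N more. Let go unlocked, it flies back.
- beaker_a: Loose glass beaker, 72 mm across, 89 mm high, beside the machine; origin at the centre of its underside.
- hdpe_125: Loose white bottle with red cap, 49 mm across, 100 mm high, at the left rear; origin at the centre of its underside.
- amber_60: Loose brown bottle with black cap, 40 mm across, 82 mm high, at the right rear; origin at the centre of its underside.
- flask_pink: Loose conical flask with pink sample, 69 mm across, 108 mm high, at the right rear; origin at the centre of its underside.
- tape_roll: Loose roll of yellow tape lying flat, 66 mm across, 18 mm high, near the front edge; origin at the centre of its underside.

How it is judged:
On the way, in this order (a step that is already met when the one before it is completed fails the run):
1. the pin stands through the bush of the tension wheel, at least 12 mm deep (horizontal distance between pin_shoulder and wheel_hole below 0.004 m and angle between pin_grip's own z axis and vertical below 0.15 rad and z of pin_shoulder in the frame of wheel_hole below 0.018 m), for 0.1 s.
2. with the pin through it, the wheel is wound at least 0.4 rad against its spring (all of step 1 and value of joint tension_wheel above 0.4 rad), for 0.1 s.
At the end, for the whole second after the job is handed in: The pin is upright (within 0.15 rad) in the wheel's hole (within 4 mm), its collar down on the bush (within 3 mm), the tip therefore in the locking hole; the wheel stays wound (more than 0.4 rad) and at rest (horizontal distance between pin_shoulder and wheel_hole below 0.004 m and angle between pin_grip's own z axis and vertical below 0.15 rad and z of pin_shoulder in the frame of wheel_hole below 0.003 m and value of joint tension_wheel above 0.4 rad and velocity of joint tension_wheel between -0.05 and 0.05 rad/s); the robot touches nothing.
It fails at once if the pin is forced against the machine with more than 35 N (contact force between lock_pin and shaker above 35 N).
It fails at once if the wheel, not locked, flies back (faster than 1 rad/s at less than 0.42 rad of turn) (velocity of joint tension_wheel below -1 rad/s and value of joint tension_wheel between 0.1 and 0.42 rad).
It fails at once if the wheel is wound far past the locking hole (beyond 1.08 rad), overstraining the spring (value of joint tension_wheel above 1.08 rad).
It fails at once if a bystander is shifted by more than 20 mm (distance of any of beaker_a, hdpe_125, amber_60, flask_pink, tape_roll from where it was at the start of the episode above 0.02 m).
It also fails if it takes over 58 s, if anything falls off the work surface, if the arm or the gripper's body presses on something with over 40 N, if the wrist force passes 120 N, or if a joint passes its speed limit or range.

## Robot

A 6-joint arm with a two-finger parallel gripper is mounted at the origin on a cart in front of the work surface, level with it; the furniture and walls round the work are solid. World frame = base frame: x ahead of the robot, y to its left, z up, the work surface at z = 0. Lengths are in m, angles in rad, forces in N, time in s.
With the tool pointing down it reaches from about 0.3 to 0.775 m from the base axis. Payload 14.6 kg.
Tool frame: the origin (TCP) lies midway between the tips of the shut fingers; the grasp point (between the pads) lies 19 mm behind it; z points along the fingers, y is the line along which they close (so a half turn about z gives the same grasp; the last joint's range is limited). The gripper opens to 94 mm and grips with 3 to 60 N. Pads are 16 mm wide; open, the fingers measure 119 mm over their backs; the gripper's body (75 mm by 177 mm) begins 78 mm behind the grasp point.
Start: joints at [1.052, 0.3, 1.521, -0, 1.321, -0.067], TCP at [0.24, 0.495, 0.205] pointing down, gripper open.
Joint ranges: [-3.03, 3.03], [-0.79, 2.21], [0.23, 2.52], [-1.04, 4.18], [0, 3.07], [-2.55, 2.55]. Speed limits (rad/s): [2.22, 2.22, 2.57, 3.14, 3.14, 3.14].

## Interface

Orientations are given as [roll, pitch, yaw] about the fixed x, y, z axes, in that order (R = Rz(yaw) Ry(pitch) Rx(roll)).
In Python, from rig import sensors, optics, finish_job gives the robot as it stands.
- The arm moves only by the tool step_arm, never from a script. Its argument "series" is a list of rows, each a list of 3 entries, a list of its own where there are three numbers: the shift along the tool's x, y, z in m, then the turn, a rotation vector about the tool's x, y, z in rad, then the opening, from 0 (shut) to 1 (fully open). A call has 1 to 8 rows; each row shifts and turns the commanded pose from where the row before left it, along the tool's axes as they then stand; what a row does not reach is not made up. A row lasts 1/8 s, in which the tool goes at most 62.5 mm and 10.7 degrees, less where a joint would pass 70% of its speed; a pose out of reach is approached as far as the arm can. A call is refused whole if a number of a shift passes 0.0625 or a number of a turn 0.188, either way. A call with a gripper value outside its range is refused whole. The fingers move at their own pace and stop on an object; the grip force is fixed at half the most. Time passes only in rows, so rows that do not move let the fingers close. It gives the time, the measured TCP pose, the force, the opening and the grip force at its end, in the units of the state.
- sensors.sense(): the state, without advancing time (a new reading comes with each control period).
- optics.get_image(name): name is "scene" or "top" or "wrist"; returns a dict with "frame" (480x640x3 uint8, red, green, blue), "z_map" (480x640 float32, m along the optical axis (not along the pixel's ray), 0 where there is no reading), "fx", "fy", "cx", "cy" (pixels), "world_from_camera" (4x4, takes a point from camera to world coordinates); the wrist camera has in their place "T_tool_cam" (4x4, takes a point from camera to tool coordinates, whose origin is the TCP and whose axes are the flange's). Camera axes: x right, y down, z forward; pixel columns grow to the right and rows downward; lengths in m; the calibration is good to about 2 mm. A picture is of the moment at which its call begins: read the wrist's pose just before it.
- finish_job(): hands the job in; it is judged then, once.
The state is a dict: "time_s": time; "qpos": joint angles; "joint_velocities": joint speeds; "tau": joint torques, N m; "tcp_pos": TCP position; "tool_rot": TCP orientation; "contact_force": force on the tool from outside, world axes, zero at the start; "torque": the same for the moment, N m; "opening": finger opening in m; "grasp_force": force on a finger pad.
Only numpy, scipy, OpenCV 4.12 (cv2) and the standard library are available. Lean on these libraries where they do the work, as an engineer would, in place of code of your own. Each camera call takes 0.05 s, during which the arm holds its last target. There are 200 camera calls.

## Working session

There is one attempt and no reset: what is moved stays moved. The work goes in short steps, Python scripts to look and compute and a tool call to move; the robot and the scene stay as the last step left them, time stands still between calls to the robot, and variables do not carry over. Pictures are saved under pics/ and viewed, at most 10 in all, crops included, and the job is handed in when it is done.

Besides the shell and the picture viewer there is one more tool, called after "Call:" by a JSON object that holds its "fn" and its "kwargs", one argument or row to a line. step_arm: Moves the arm, as the interface text tells. Its arguments: {"type":"object","properties":{"series":{"type":"array","items":{"type":"array"}}},"required":["series"]}

```bash
mkdir -p pics
cat > h.py <<'E'
import numpy as np, cv2
from rig import sensors, optics, finish_job
from scipy.spatial.transform import Rotation as R
def T_tool(s):
    T=np.eye(4);T[:3,:3]=R.from_euler('xyz',s['tool_rot']).as_matrix();T[:3,3]=s['tcp_pos'];return T
def grab(n):
    s=sensors.sense();d=optics.get_image(n)
    d['T']=d['world_from_camera'] if n!='wrist' else T_tool(s)@d['T_tool_cam']
    np.savez('last_%s.npz'%n,**d);return d
def save(d,f): cv2.imwrite('pics/'+f,d['frame'][:,:,::-1])
def pt(d,u,v,z=None):
    z=d['z_map'][int(round(v)),int(round(u))] if z is None else z
    return (d['T']@[(u-d['cx'])/d['fx']*z,(v-d['cy'])/d['fy']*z,z,1])[:3]
def ray_at(d,u,v,h):
    a=d['T'][:3,3];b=pt(d,u,v,1.)-a;return a+b*(h-a[2])/b[2]
def proj(d,p):
    c=np.linalg.inv(d['T'])@np.append(p,1);return c[0]/c[2]*d['fx']+d['cx'],c[1]/c[2]*d['fy']+d['cy']
E
python3 - <<'E'
from h import *
print(sensors.sense())
for n in('top','scene'):
    d=grab(n);save(d,n+'1.png');print(n,d['T'],d['fx'])
E
```

```text
{'time_s': 0.0, 'qpos': array([ 1.05241134e+00,  3.00493635e-01,  1.52159129e+00,  2.64825416e-05,
        1.32069584e+00, -6.65762648e-02]), 'joint_velocities': array([ 4.59448575e-05, -2.43772822e-03, -1.38464688e-03,  8.60191287e-04,
        5.10244650e-04,  6.66063925e-04]), 'tau': array([ 1.50353237e-03, -5.31818891e+01, -3.52721822e+01,  7.08759623e-02,
        2.45482719e-02, -1.26938030e-04]), 'tcp_pos': array([0.23997884, 0.49458807, 0.20486965]), 'tool_rot': array([-3.14040888e+00, -1.04635335e-04,  2.68977730e+00]), 'contact_force': array([1.10009507, 0.61669706, 0.03390725]), 'torque': array([0.03923862, 0.02665474, 0.01652951]), 'grasp_force': 0.0, 'opening': 0.09388706014432847}
top [[ 0.02461416 -0.98768047  0.15453617  0.3098128 ]
 [-0.99962083 -0.02240785  0.01600292 -0.04576482]
 [-0.01234295 -0.15487148 -0.98785752  1.40419811]
 [ 0.          0.          0.          1.        ]] 537.5837210489939
scene [[ 0.81437135 -0.35288915  0.46072612 -0.02260711]
 [-0.58027333 -0.50753365  0.63693991 -0.79054581]
 [ 0.00906483 -0.7860527  -0.61809302  0.82678996]
 [ 0.          0.          0.          1.        ]] 453.2832967733351
```

View pics/top1.png

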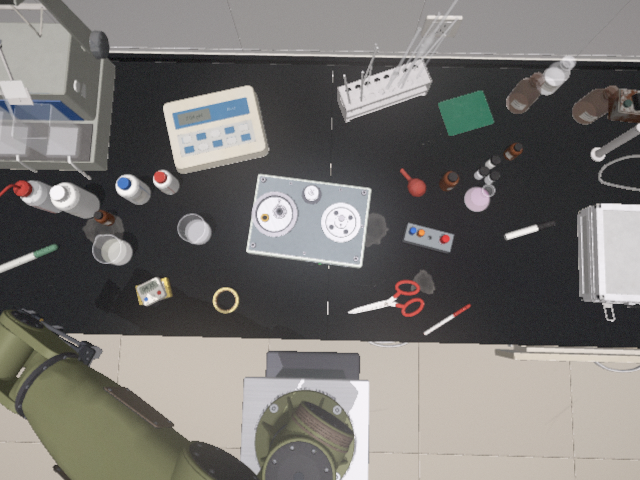

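View pics/scene1.png

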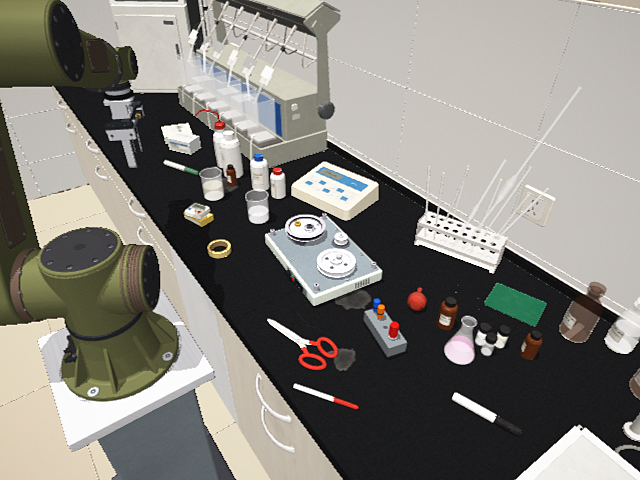

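The pin (red) is at top (445,239) and scene (394,330). The tension wheel is at top (273,213), with its bush at about (264,217). I'll zoom into both and compute coarse positions.

Run:
```python
from h import *
t=dict(np.load('last_top.npz'));s=dict(np.load('last_scene.npz'))
for d in (t,s):
    hsv=cv2.cvtColor(d['frame'],cv2.COLOR_RGB2HSV)
    P=lambda u,v:pt(d,u,v).round(4)
    m=((hsv[...,0]<6)|(hsv[...,0]>174))&(hsv[...,1]>150)&(hsv[...,2]>120)
    n,l,st,c=cv2.connectedComponentsWithStats(m.astype(np.uint8))
    for i in range(1,n):
        if st[i,4]>40: print(c[i].round(1),st[i],P(*c[i]))
print(pt(t,264,217),pt(t,278,212),pt(t,411,231),pt(t,421,234))
a=cv2.resize(t['frame'][165:275,240:380],None,fx=4,fy=4,interpolation=cv2.INTER_CUBIC)
b=cv2.resize(s['frame'][205:305,260:390],None,fx=4,fy=4,interpolation=cv2.INTER_CUBIC)
b=np.pad(b,((0,40),(0,0),(0,0)))
cv2.imwrite('pics/crop.png',cv2.resize(np.hstack([a,b]),(800,326))[:,:,::-1])
```

```text
[159.1 176.6] [154 172  10  11  77] [0.6421 0.3773 0.1044]
[ 21. 188.] [ 13 181  17  15 180] [0.5911 0.6837 0.1678]
[  5.1 189.2] [  0 185  13  11  41] [0.5775 0.6948 0.2109]
[444.6 238.6] [441 235   8   8  48] [ 0.505  -0.3361  0.0832]
[406.4 288.9] [394 280  25  17 138] [ 3.832e-01 -2.543e-01 -3.000e-04]
[415.3 304.5] [402 298  22  17 106] [ 0.3434 -0.2769 -0.    ]
[462.4 309.2] [455 304  15  12  46] [ 0.3343 -0.3955  0.0105]
[219.2 124.7] [215 121  10   8  64] [0.5878 0.6693 0.1672]
[276.5 170.9] [273 168   9   7  46] [0.6402 0.3692 0.1008]
[416.7 299.4] [408 287  18  23 265] [ 0.6394 -0.2868  0.0421]
[393.4 329. ] [389 321  10  17 127] [ 0.5027 -0.3452  0.0766]
[325.2 346.6] [309 337  29  21 247] [ 0.3878 -0.2522  0.0053]
[311.2 359.9] [298 347  29  23 278] [ 0.3417 -0.2622  0.0017]
[345.2 403.1] [334 398  25  11 114] [ 0.3333 -0.3959  0.0097]
[0.55113054 0.11472052 0.07294085] [0.56351474 0.07927097 0.07932071] [ 0.52256561 -0.25366743  0.08052897] [ 0.51588898 -0.2787903   0.07854402]
```

View pics/crop.png

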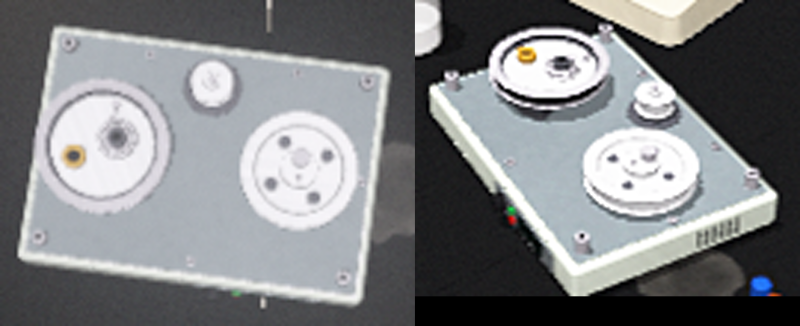

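```bash
cat >> h.py <<'E'
def plan(target,yaw,n,s=None,T=None):
    "rows (tool shift, tool turn) from the measured pose, tool pointing down"
    s=s or sensors.sense();p=np.array(s['tcp_pos']) if T is None else np.array(T[:3]);y0=s['tool_rot'][2] if T is None else T[3]
    dy=(yaw-y0+np.pi)%(2*np.pi)-np.pi;dp=(np.array(target)-p)/n
    for k in range(n):
        y=y0+dy*k/n;c,q=np.cos(y),np.sin(y)
        print('[[%.4f,%.4f,%.4f],[0,0,%.4f]]'%(c*dp[0]+q*dp[1],q*dp[0]-c*dp[1],-dp[2],-dy/n))
E
python3 - <<'E'
from h import *
d=grab('wrist');print(d['T_tool_cam'].round(3),d['fx'])
t=dict(np.load('last_top.npz'))
for n,(u,v) in dict(pivot=(279.5,211.2),bush=(264.6,217.6)).items(): print(n,ray_at(t,u,v,.076))
plan([.44,.09,.25],1.37,8)
E
```

```text
[[-0.001 -0.962 -0.273  0.08 ]
 [ 1.    -0.001 -0.     0.   ]
 [ 0.    -0.273  0.962 -0.177]
 [ 0.     0.     0.     1.   ]] 343.2687589089504
pivot [0.56628401 0.07587894 0.076     ]
bush [0.54907749 0.11277958 0.076     ]
[[-0.0446,-0.0346,-0.0056],[0,0,0.1650]]
[[-0.0496,-0.0268,-0.0056],[0,0,0.1650]]
[[-0.0534,-0.0183,-0.0056],[0,0,0.1650]]
[[-0.0557,-0.0093,-0.0056],[0,0,0.1650]]
[[-0.0564,-0.0000,-0.0056],[0,0,0.1650]]
[[-0.0557,0.0093,-0.0056],[0,0,0.1650]]
[[-0.0534,0.0183,-0.0056],[0,0,0.1650]]
[[-0.0497,0.0268,-0.0056],[0,0,0.1650]]
```

Call:
{"fn": "step_arm", "kwargs": {
  "series": [
    [[-0.0446,-0.0346,-0.0056],[0,0,0.165],1],
    [[-0.0496,-0.0268,-0.0056],[0,0,0.165],1],
    [[-0.0534,-0.0183,-0.0056],[0,0,0.165],1],
    [[-0.0557,-0.0093,-0.0056],[0,0,0.165],1],
    [[-0.0564,0,-0.0056],[0,0,0.165],0.7],
    [[-0.0557,0.0093,-0.0056],[0,0,0.165],0.6],
    [[-0.0534,0.0183,-0.0056],[0,0,0.165],0.5],
    [[-0.0497,0.0268,-0.0056],[0,0,0.165],0.5]
  ]
}}

```text
time_s: 1.15
tcp_pos: [0.4406, 0.0882, 0.2505]
tool_rot: [3.141, -0.0, 1.364]
contact_force: [0.2, 0.9, 0.1]
opening: 0.0574
grasp_force: 0.0
```

Run:
```python
from h import *
s=sensors.sense();print(s['tcp_pos'],s['tool_rot'],s['joint_velocities'].round(2))
d=grab('wrist');save(d,'w1.png')
for p in ([.549,.1128,.076],[.5663,.0759,.076]): print(proj(d,p))
plan([.49,-.325,.20],1.37,8)
```

```text
[0.44057615 0.08817903 0.25048076] [ 3.14143571e+00 -7.47338968e-05  1.36433614e+00] [-0.98  0.19 -0.29 -0.    0.11  0.34]
(np.float64(418.32836403892117), np.float64(178.38414172426258))
(np.float64(439.4449658845135), np.float64(210.09717534452722))
[[-0.0486,0.0168,0.0064],[0,0,-0.0022]]
[[-0.0486,0.0167,0.0064],[0,0,-0.0022]]
[[-0.0487,0.0166,0.0064],[0,0,-0.0022]]
[[-0.0487,0.0165,0.0064],[0,0,-0.0022]]
[[-0.0487,0.0164,0.0064],[0,0,-0.0022]]
[[-0.0488,0.0163,0.0064],[0,0,-0.0022]]
[[-0.0488,0.0162,0.0064],[0,0,-0.0022]]
[[-0.0488,0.0161,0.0064],[0,0,-0.0022]]
```

View pics/w1.png

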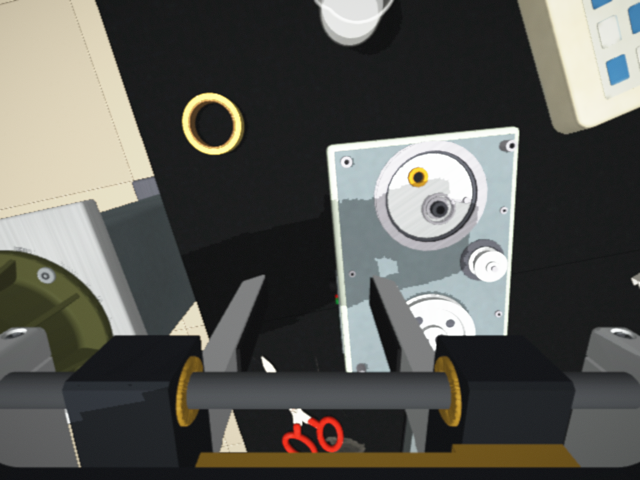

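The wrist view shows the bush at (418,177) and the bolt at (439,209), matching the top-view estimate to about a pixel. Now on to the pin.

Call:
{"fn": "step_arm", "kwargs": {
  "series": [
    [[-0.0486,0.0165,0.0064],[0,0,0],0.5],
    [[-0.0486,0.0165,0.0064],[0,0,0],0.5],
    [[-0.0486,0.0165,0.0064],[0,0,0],0.5],
    [[-0.0486,0.0165,0.0064],[0,0,0],0.5],
    [[-0.0486,0.0165,0.0064],[0,0,0],0.5],
    [[-0.0486,0.0165,0.0064],[0,0,0],0.5],
    [[-0.0486,0.0165,0.0064],[0,0,0],0.5],
    [[-0.0486,0.0165,0.0064],[0,0,0],0.5]
  ]
}}

```text
time_s: 2.2
tcp_pos: [0.4918, -0.3189, 0.1986]
tool_rot: [-3.141, -0.0, 1.37]
contact_force: [1.2, -0.4, -0.8]
opening: 0.0473
grasp_force: 0.0
```

Call:
{"fn": "step_arm", "kwargs": {
  "series": [
    [[0,0,0],[0,0,0],0.5],
    [[0,0,0],[0,0,0],0.5]
  ]
}}

```text
time_s: 2.45
tcp_pos: [0.4918, -0.3168, 0.1988]
tool_rot: [-3.141, -0.0, 1.37]
contact_force: [0.5, -0.4, -0.5]
opening: 0.0469
grasp_force: 0.0
```

Run:
```python
from h import *
s=sensors.sense();print(s['tcp_pos'],s['tool_rot'],s['joint_velocities'].round(2),s['opening'])
d=grab('wrist');save(d,'w2.png');print(proj(d,[.505,-.337,.082]))
```

```text
[ 0.49175381 -0.31677182  0.19881019] [-3.14101855e+00 -4.09067498e-04  1.36977420e+00] [ 0.02 -0.02  0.   -0.   -0.   -0.  ] 0.046918949004379235
(np.float64(337.6264685060437), np.float64(255.95549491308904))
```

View pics/w2.png

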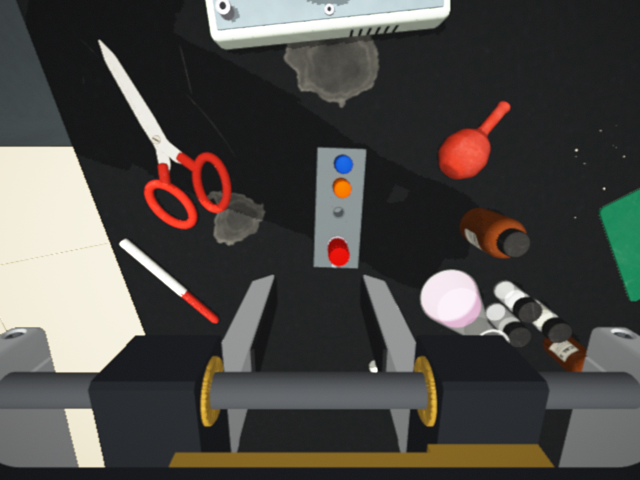

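The block is dead ahead, with the pin's top face at about (339,256), as predicted. I'll refine its position from depth and from the two rays.

Run:
```python
from h import *
for n in('wrist','top'):
    d=dict(np.load(f'last_{n}.npz'));hsv=cv2.cvtColor(d['frame'],cv2.COLOR_RGB2HSV)
    m=((hsv[...,0]<6)|(hsv[...,0]>174))&(hsv[...,1]>120)&(hsv[...,2]>90)
    u0,v0=proj(d,[.505,-.337,.07]);v,u=np.nonzero(m);k=np.hypot(u-u0,v-v0)<22;u,v=u[k],v[k]
    P=np.array([pt(d,a,b) for a,b in zip(u,v)]);zt=np.percentile(P[:,2],90);t=P[:,2]>zt-.006
    print(n,len(u),zt,P[t].mean(0),(P[t].min(0)+P[t].max(0))/2,np.ptp(P[t],axis=0),'ray',ray_at(d,u[t].mean(),v[t].mean(),.082))
plan([.5045,-.3365,.10],1.37,3)
```

```text
wrist 486 0.08082251326005671 [ 0.50600378 -0.33715428  0.08041668] [ 0.50582911 -0.29301706  0.22555595] [0.01939896 0.1089527  0.30143491] ray [ 0.50603463 -0.33662462  0.082     ]
top 56 0.08430010555627998 [ 0.49997835 -0.32951506  0.11614654] [ 0.41092363 -0.19546722  0.74153672] [0.20222166 0.2994048  1.32532279] ray [ 0.50498944 -0.33672913  0.082     ]
[[-0.0057,0.0054,0.0331],[0,0,0.0002]]
[[-0.0057,0.0054,0.0331],[0,0,0.0002]]
[[-0.0057,0.0054,0.0331],[0,0,0.0002]]
```

Call:
{"fn": "step_arm", "kwargs": {
  "series": [
    [[-0.0084,0.0087,0.045],[0,0,0],0.5],
    [[-0.0084,0.0087,0.045],[0,0,0],0.5],
    [[0,0,0.035],[0,0,0],0.5],
    [[0,0,0.023],[0,0,0],0.5],
    [[0,0,0],[0,0,0],0.5],
    [[0,0,0],[0,0,0],0.5]
  ]
}}

```text
time_s: 3.25
tcp_pos: [0.5063, -0.337, 0.0526]
tool_rot: [3.14, 0.001, 1.371]
contact_force: [0.5, -0.2, 0.7]
opening: 0.0467
grasp_force: 0.0
```

Call:
{"fn": "step_arm", "kwargs": {
  "series": [
    [[0,0,0],[0,0,0],0],
    [[0,0,0],[0,0,0],0],
    [[0,0,0],[0,0,0],0],
    [[0,0,0],[0,0,0],0],
    [[0,0,0],[0,0,0],0]
  ]
}}

```text
time_s: 3.88
tcp_pos: [0.5057, -0.3374, 0.0513]
tool_rot: [3.141, 0.0, 1.37]
contact_force: [-0.4, 0.2, 2.9]
opening: 0.0184
grasp_force: 30.0
```

Call:
{"fn": "step_arm", "kwargs": {
  "series": [
    [[0,0,-0.02],[0,0,0],0],
    [[0,0,-0.03],[0,0,0],0],
    [[0,0,-0.045],[0,0,0],0],
    [[0,0,-0.045],[0,0,0],0],
    [[0,0,0],[0,0,0],0],
    [[0,0,0],[0,0,0],0]
  ]
}}

```text
time_s: 4.62
tcp_pos: [0.5052, -0.337, 0.1906]
tool_rot: [-3.141, -0.0, 1.37]
contact_force: [0.3, -0.1, -1.8]
opening: 0.0186
grasp_force: 30.0
```

Run:
```python
from h import *
s=sensors.sense();print(s['tcp_pos'],s['tool_rot'],s['opening'],s['grasp_force'],s['contact_force'])
d=grab('wrist');c=d['frame'][200:440,200:480]
cv2.imwrite('pics/w3.png',cv2.resize(c,None,fx=2,fy=2)[:,:,::-1])
d2=grab('top');hsv=cv2.cvtColor(d2['frame'],cv2.COLOR_RGB2HSV)
```

```text
[ 0.5051533  -0.3370312   0.19061241] [-3.14062411e+00 -3.81728666e-04  1.36976686e+00] 0.018568832715228474 29.998817145824432 [ 0.26382625 -0.07674241 -1.83699952]
```

View pics/w3.png

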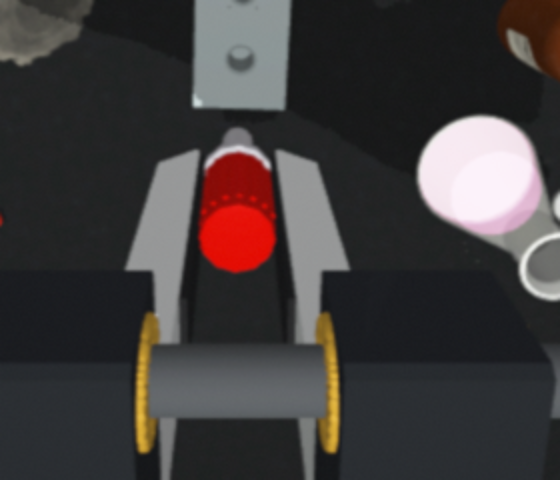

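The pin is held upright and centred (grip top at full-frame px (319,319)). Next I carry it to a look pose beside the bush.

Run:
```python
from h import *
d=dict(np.load('last_wrist.npz'))
# top-face centre in tool frame at tool z=-0.031
T=d['T_tool_cam'];r=T[:3,:3]@[(319-d['cx'])/d['fx'],(319-d['cy'])/d['fy'],1];o=T[:3,3]
print('grip in tool',o+r*(-.0307-o[2])/r[2])
plan([.5596,.0901,.155],2.007,8)
```

```text
grip in tool [-3.65995709e-05 -3.25918777e-05 -3.07000000e-02]
[[0.0537,-0.0040,0.0043],[0,0,-0.0797]]
[[0.0538,0.0003,0.0043],[0,0,-0.0797]]
[[0.0536,0.0046,0.0043],[0,0,-0.0797]]
[[0.0531,0.0088,0.0043],[0,0,-0.0797]]
[[0.0522,0.0130,0.0043],[0,0,-0.0797]]
[[0.0510,0.0171,0.0043],[0,0,-0.0797]]
[[0.0495,0.0212,0.0043],[0,0,-0.0797]]
[[0.0476,0.0250,0.0043],[0,0,-0.0797]]
```

Call:
{"fn": "step_arm", "kwargs": {
  "series": [
    [[0.0537,-0.004,0.0043],[0,0,-0.08],0],
    [[0.0538,0.0003,0.0043],[0,0,-0.08],0],
    [[0.0536,0.0046,0.0043],[0,0,-0.08],0],
    [[0.0531,0.0088,0.0043],[0,0,-0.08],0],
    [[0.0522,0.013,0.0043],[0,0,-0.08],0],
    [[0.051,0.0171,0.0043],[0,0,-0.08],0],
    [[0.0495,0.0212,0.0043],[0,0,-0.08],0],
    [[0.0476,0.025,0.0043],[0,0,-0.08],0]
  ]
}}

```text
time_s: 5.72
tcp_pos: [0.559, 0.0915, 0.1556]
tool_rot: [-3.14, -0.001, 2.012]
contact_force: [-0.3, 0.0, -1.7]
opening: 0.0188
grasp_force: 30.0
```

Call:
{"fn": "step_arm", "kwargs": {
  "series": [
    [[0,0,0],[0,0,0],0],
    [[0,0,0],[0,0,0],0],
    [[0,0,0],[0,0,0],0]
  ]
}}

```text
time_s: 6.1
tcp_pos: [0.5594, 0.0887, 0.1565]
tool_rot: [-3.141, -0.0, 2.008]
contact_force: [-0.6, -0.7, -1.4]
opening: 0.0187
grasp_force: 30.0
```

Run:
```python
from h import *
s=sensors.sense();print(s['tcp_pos'],s['tool_rot'],s['opening'],s['contact_force'],s['joint_velocities'].round(3))
d=grab('wrist');print(proj(d,[.549,.1128,.076]),proj(d,[.5663,.0759,.076]))
c=d['frame'][80:340,180:460]
cv2.imwrite('pics/w4.png',cv2.resize(c,None,fx=2.3,fy=2.3,interpolation=cv2.INTER_CUBIC)[:,:,::-1])
hsv=cv2.cvtColor(d['frame'],cv2.COLOR_RGB2HSV)
m=((hsv[...,0]>14)&(hsv[...,0]<32)&(hsv[...,1]>130)&(hsv[...,2]>90)).astype(np.uint8);m[360:]=0
n,l,st,cc=cv2.connectedComponentsWithStats(m)
for i in range(1,n):
    if st[i,4]>20: print(st[i],cc[i])
```

```text
[0.55942331 0.08868105 0.15647742] [-3.14114794e+00 -6.16896012e-05  2.00795773e+00] 0.018671288470693676 [-0.60173563 -0.70057734 -1.41905717] [-0.003 -0.003 -0.003 -0.001  0.    -0.   ]
(np.float64(319.52014793811054), np.float64(217.04071321677017)) (np.float64(319.58307313558055), np.float64(267.1660991029879))
[ 101    0   84   34 1026] [147.64132554  16.17153996]
[309 203  25  25 374] [321.21657754 214.85294118]
```

View pics/w4.png

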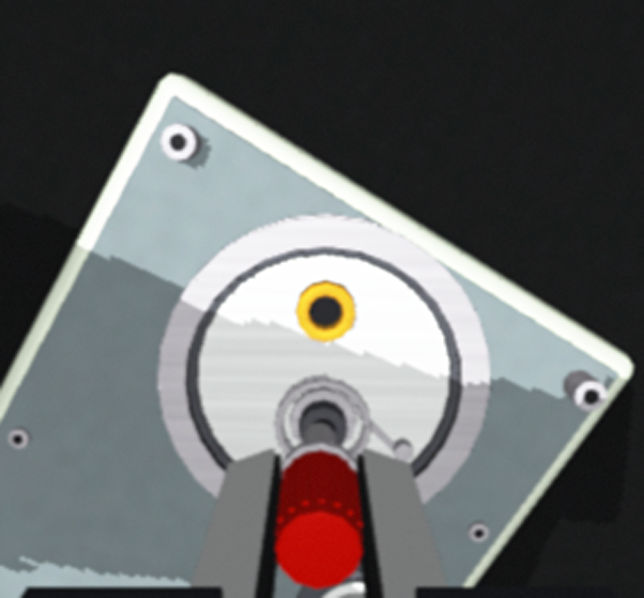

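The bush mouth is at full-frame (321.3,215.2), and the bolt is at about (320,262) though partly hidden by the pin tip.

Run:
```python
from h import *
d=dict(np.load('last_wrist.npz'));b=ray_at(d,321.3,215.2,.076);p=ray_at(d,320.3,261.5,.081)
print('bush',b,'depth',pt(d,317,205),'pivot',p,np.linalg.norm((b-p)[:2]),np.arctan2(*(b-p)[1::-1]))
iv=np.linalg.inv(T_tool(sensors.sense()));print('bush in tool',(iv@np.append(b,1))[:3])
```

```text
bush [0.54962613 0.11467362 0.076     ] depth [0.54347321 0.12009304 0.07393676] pivot [0.56403061 0.08203406 0.081     ] 0.03567673595833556 1.9864084357482747
bush in tool [0.02769307 0.00208171 0.08059203]
```

Call:
{"fn": "step_arm", "kwargs": {
  "series": [
    [[0.014,0.001,0.006],[0,0,0],0],
    [[0.0135,0.001,0.012],[0,0,0],0],
    [[0,0,0.012],[0,0,0],0],
    [[0,0,0.006],[0,0,0],0],
    [[0,0,0],[0,0,0],0],
    [[0,0,0],[0,0,0],0]
  ]
}}

```text
time_s: 6.9
tcp_pos: [0.5499, 0.1154, 0.1209]
tool_rot: [3.141, 0.0, 2.009]
contact_force: [-0.2, 0.6, -0.9]
opening: 0.0188
grasp_force: 30.0
```

Run:
```python
from h import *
s=sensors.sense();print(s['tcp_pos'],s['contact_force'])
d=grab('wrist');c=d['frame'][170:350,240:400]
cv2.imwrite('pics/w5.png',cv2.resize(c,None,fx=3.3,fy=3.3,interpolation=cv2.INTER_CUBIC)[:,:,::-1])
```

```text
[0.54985592 0.11537662 0.12093185] [-0.22500949  0.57254552 -0.94454623]
```

View pics/w5.png

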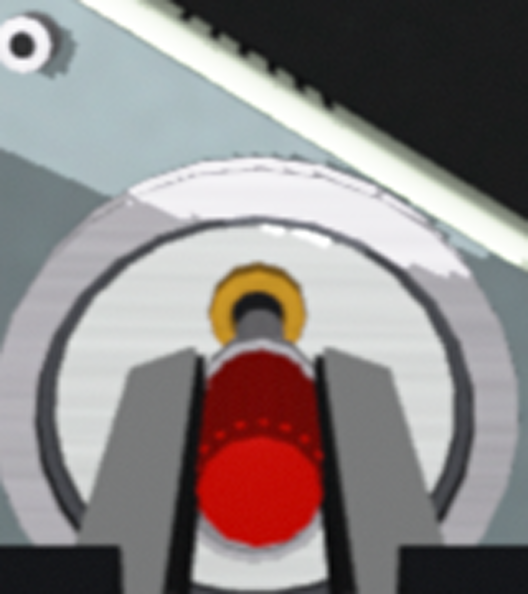

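The tip is laterally centred on the bush (crop u about 258). I'll check the radial offset numerically.

Run:
```python
from h import *
d=dict(np.load('last_wrist.npz'));s=sensors.sense();T=T_tool(s)
b=ray_at(d,318.2,264.2,.076);print('bush in tool',np.linalg.inv(T)@np.append(b,1))
for x in(-.001,0,.001):
    print(x,[ (np.array(proj(d,(T@[x+a,0,.0393,1])[:3]))-[240,170])*3.3 for a in(0,.0038)])
```

```text
bush in tool [ 6.66845988e-04 -2.44859023e-04  4.50111091e-02  1.00000000e+00]
-0.001 [array([259.26776199, 328.03805956]), array([259.25281194, 310.41125571])]
0 [array([259.26384084, 323.41484022]), array([259.24885521, 305.74608071])]
0.001 [array([259.25991037, 318.78063496]), array([259.24488903, 301.06976982])]
```

Call:
{"fn": "step_arm", "kwargs": {
  "series": [
    [[0.001,0,0.003],[0,0,0],0],
    [[0,0,0.003],[0,0,0],0],
    [[0,0,0.003],[0,0,0],0],
    [[0,0,0],[0,0,0],0]
  ]
}}

```text
time_s: 7.45
tcp_pos: [0.5491, 0.1163, 0.1113]
tool_rot: [-3.141, 0.0, 2.01]
contact_force: [0.9, -1.1, -1.1]
opening: 0.0184
grasp_force: 30.0
```

In the bush by 4 mm with no load. Continuing down to the quadrant.

Call:
{"fn": "step_arm", "kwargs": {
  "series": [
    [[0,0,0.004],[0,0,0],0],
    [[0,0,0.004],[0,0,0],0],
    [[0,0,0.003],[0,0,0],0],
    [[0,0,0],[0,0,0],0]
  ]
}}

```text
time_s: 7.95
tcp_pos: [0.5491, 0.1163, 0.1003]
tool_rot: [-3.141, 0.0, 2.01]
contact_force: [1.0, -3.5, -1.9]
opening: 0.0184
grasp_force: 30.0
```

Call:
{"fn": "step_arm", "kwargs": {
  "series": [
    [[0,0,0.001],[0,0,0],0],
    [[0,0,0.001],[0,0,0],0],
    [[0,0,0],[0,0,0],0]
  ]
}}

```text
time_s: 8.32
tcp_pos: [0.5492, 0.1164, 0.0986]
tool_rot: [3.142, 0.0, 2.01]
contact_force: [2.1, -4.6, -1.6]
opening: 0.0186
grasp_force: 30.0
```

Call:
{"fn": "step_arm", "kwargs": {
  "series": [
    [[-0.001,0,0],[0,0,0],0],
    [[0,0,0.001],[0,0,0],0],
    [[0,0,0],[0,0,0],0]
  ]
}}

```text
time_s: 8.7
tcp_pos: [0.5494, 0.1158, 0.0975]
tool_rot: [-3.141, -0.001, 2.01]
contact_force: [-0.4, -0.4, -1.2]
opening: 0.0185
grasp_force: 30.0
```

Call:
{"fn": "step_arm", "kwargs": {
  "series": [
    [[0,0,0.001],[0,0,0],0],
    [[0,0,0],[0,0,0],0]
  ]
}}

```text
time_s: 8.95
tcp_pos: [0.5498, 0.1158, 0.0972]
tool_rot: [3.141, 0.0, 2.01]
contact_force: [-0.5, -0.7, 5.2]
opening: 0.0186
grasp_force: 30.0
```

Resting on the quadrant with about 6 N and little side load. Winding along the 40 mm circle with the tool turning along.

Call:
{"fn": "step_arm", "kwargs": {
  "series": [
    [[0,-0.0016,0],[0,0,-0.04],0],
    [[-0.0001,-0.0016,0],[0,0,-0.04],0],
    [[0,-0.0016,0],[0,0,-0.04],0],
    [[-0.0001,-0.0016,0],[0,0,-0.04],0]
  ]
}}

```text
time_s: 9.45
tcp_pos: [0.545, 0.1129, 0.0973]
tool_rot: [3.138, 0.001, 2.171]
contact_force: [5.3, 3.0, 1.1]
opening: 0.0184
grasp_force: 30.0
```

```bash
cat >> h.py <<'E'
def feel():
    s=sensors.sense();M=T_tool(s)[:3,:3];p=np.array([.5498,.1158])-.04*np.array([np.cos(2.0),np.sin(2.0)])
    v=s['tcp_pos'][:2]-p
    print('tool force',(M.T@s['contact_force']).round(2),'torque',s['torque'].round(2),'th',np.arctan2(v[1],v[0]).round(3)-2.,'r',np.hypot(*v).round(4),'z',s['tcp_pos'][2].round(4),'rot',s['tool_rot'].round(3))
E
python3 -c "from h import *;feel()"
```

```text
tool force [-0.51  6.1  -1.13] torque [ 0.72 -1.05  0.01] th 0.14000000000000012 r 0.0397 z 0.0973 rot [3.138e+00 1.000e-03 2.171e+00]
```

Call:
{"fn": "step_arm", "kwargs": {
  "series": [
    [[-0.0001,-0.0016,0],[0,0,-0.04],0],
    [[0,-0.0016,0],[0,0,-0.04],0],
    [[-0.0001,-0.0016,0],[0,0,-0.04],0],
    [[0,-0.0016,0],[0,0,-0.04],0],
    [[-0.0001,-0.0016,0],[0,0,-0.04],0],
    [[0,-0.0016,0],[0,0,-0.04],0]
  ]
}}

```text
time_s: 10.2
tcp_pos: [0.5378, 0.1069, 0.0973]
tool_rot: [3.138, 0.001, 2.411]
contact_force: [3.4, 6.3, 0.8]
opening: 0.0179
grasp_force: 30.0
```

```bash
python3 -c "from h import *;feel()"
```

```text
tool force [ 1.71  6.97 -0.74] torque [ 1.4  -0.84 -0.08] th 0.3780000000000001 r 0.0397 z 0.0973 rot [3.138e+00 1.000e-03 2.411e+00]
```

Call:
{"fn": "step_arm", "kwargs": {
  "series": [
    [[0.0002,-0.0012,0.0004],[0,0,-0.03],0],
    [[0.0001,-0.0012,0],[0,0,-0.03],0],
    [[0,-0.0012,0],[0,0,-0.03],0]
  ]
}}

```text
time_s: 10.58
tcp_pos: [0.5355, 0.1045, 0.0972]
tool_rot: [3.138, 0.001, 2.501]
contact_force: [3.7, 6.1, 3.5]
opening: 0.0182
grasp_force: 30.0
```

```bash
python3 -c "from h import *;feel()"
```

```text
tool force [ 0.68  7.07 -3.46] torque [ 1.53 -0.8  -0.05] th 0.4620000000000002 r 0.0398 z 0.0972 rot [3.138e+00 1.000e-03 2.501e+00]
```

Call:
{"fn": "step_arm", "kwargs": {
  "series": [
    [[0,-0.0012,0.0002],[0,0,-0.03],0],
    [[0,-0.0012,0],[0,0,-0.03],0]
  ]
}}

```text
time_s: 10.82
tcp_pos: [0.534, 0.1026, 0.0969]
tool_rot: [3.138, 0.001, 2.561]
contact_force: [2.6, 6.5, 3.5]
opening: 0.0187
grasp_force: 30.0
```

Call:
{"fn": "step_arm", "kwargs": {
  "series": [
    [[0,-0.0012,0],[0,0,-0.03],0],
    [[0,-0.0012,0],[0,0,-0.03],0]
  ]
}}

```text
time_s: 11.08
tcp_pos: [0.5324, 0.1005, 0.0966]
tool_rot: [3.139, 0.001, 2.621]
contact_force: [3.1, 7.5, 1.9]
opening: 0.0184
grasp_force: 30.0
```

```bash
python3 -c "from h import *;feel()"
```

```text
tool force [ 1.02  8.02 -1.88] torque [ 1.56 -0.68  0.04] th 0.5870000000000002 r 0.04 z 0.0966 rot [3.139e+00 1.000e-03 2.621e+00]
```

Call:
{"fn": "step_arm", "kwargs": {
  "series": [
    [[0,0,0.0005],[0,0,0],0],
    [[0,0,0],[0,0,0],0]
  ]
}}

```text
time_s: 11.32
tcp_pos: [0.5323, 0.1004, 0.096]
tool_rot: [3.139, 0.001, 2.62]
contact_force: [3.5, 6.2, 0.1]
opening: 0.018
grasp_force: 30.0
```

```bash
python3 -c "from h import *;feel()"
```

```text
tool force [ 0.   7.1 -0.1] torque [ 1.38 -0.58  0.06] th 0.5899999999999999 r 0.0401 z 0.096 rot [3.139e+00 1.000e-03 2.620e+00]
```

Call:
{"fn": "step_arm", "kwargs": {
  "series": [
    [[0,0,0.0007],[0,0,0],0],
    [[0,0,0.0007],[0,0,0],0],
    [[0,0,0],[0,0,0],0]
  ]
}}

```text
time_s: 11.7
tcp_pos: [0.5323, 0.1004, 0.0945]
tool_rot: [3.139, 0.001, 2.62]
contact_force: [2.6, 6.7, -0.3]
opening: 0.0185
grasp_force: 30.0
```

```bash
python3 -c "from h import *;feel()"
```

```text
tool force [1.13 7.11 0.35] torque [ 1.43 -0.58  0.01] th 0.5910000000000002 r 0.0401 z 0.0945 rot [3.139e+00 1.000e-03 2.620e+00]
```

The pin has dropped into the locking hole (2.7 mm below the face, almost no axial force). Pressing in gently.

Call:
{"fn": "step_arm", "kwargs": {
  "series": [
    [[0,0,0.001],[0,0,0],0],
    [[0,0,0.001],[0,0,0],0],
    [[0,0,0.001],[0,0,0],0],
    [[0,0,0],[0,0,0],0]
  ]
}}

```text
time_s: 12.2
tcp_pos: [0.5323, 0.1004, 0.0915]
tool_rot: [3.139, 0.001, 2.62]
contact_force: [1.9, 6.2, -1.0]
opening: 0.0184
grasp_force: 30.0
```

```bash
python3 -c "from h import *;feel()"
```

```text
tool force [1.4  6.31 0.99] torque [ 1.4  -0.63 -0.01] th 0.5920000000000001 r 0.0401 z 0.0915 rot [3.139e+00 1.000e-03 2.620e+00]
```

Call:
{"fn": "step_arm", "kwargs": {
  "series": [
    [[0,0,0.0012],[0,0,0],0],
    [[0,0,0.0012],[0,0,0],0],
    [[0,0,0.0012],[0,0,0],0],
    [[0,0,0.0012],[0,0,0],0],
    [[0,0,0],[0,0,0],0]
  ]
}}

```text
time_s: 12.82
tcp_pos: [0.5323, 0.1004, 0.0866]
tool_rot: [3.139, 0.001, 2.62]
contact_force: [2.3, 5.4, -1.1]
opening: 0.0183
grasp_force: 30.0
```

Call:
{"fn": "step_arm", "kwargs": {
  "series": [
    [[0,0,0.0008],[0,0,0],0],
    [[0,0,0.0008],[0,0,0],0],
    [[0,0,0],[0,0,0],0]
  ]
}}

```text
time_s: 13.2
tcp_pos: [0.5324, 0.1005, 0.0853]
tool_rot: [3.139, 0.001, 2.62]
contact_force: [2.2, 6.5, 1.6]
opening: 0.0184
grasp_force: 30.0
```

```bash
python3 -c "from h import *;feel()"
```

```text
tool force [ 1.33  6.78 -1.54] torque [ 1.41 -0.44 -0.04] th 0.589 r 0.04 z 0.0853 rot [3.139e+00 1.000e-03 2.620e+00]
```

Call:
{"fn": "step_arm", "kwargs": {
  "series": [
    [[0,0,0.0006],[0,0,0],0],
    [[0,0.0006,0],[0,0,0],0],
    [[0,0.0006,0],[0,0,0],0],
    [[0,0,0],[0,0,0],0]
  ]
}}

```text
time_s: 13.7
tcp_pos: [0.5331, 0.1015, 0.0853]
tool_rot: [3.139, 0.001, 2.62]
contact_force: [0.3, 6.3, 6.9]
opening: 0.0181
grasp_force: 30.0
```

```bash
python3 -c "from h import *;feel()"
```

```text
tool force [ 2.88  5.63 -6.88] torque [ 1.17 -0.03 -0.03] th 0.5569999999999999 r 0.0399 z 0.0853 rot [3.139e+00 1.000e-03 2.620e+00]
```

Call:
{"fn": "step_arm", "kwargs": {
  "series": [
    [[0.0003,0.0006,0],[0,0,0],0],
    [[0,0.0004,0],[0,0,0],0],
    [[0,0,0],[0,0,0],0]
  ]
}}

```text
time_s: 14.08
tcp_pos: [0.5332, 0.1018, 0.0852]
tool_rot: [3.14, 0.002, 2.62]
contact_force: [-1.4, 1.2, 8.6]
opening: 0.0185
grasp_force: 30.0
```

```bash
python3 -c "from h import *;feel()"
```

```text
tool force [ 1.84  0.36 -8.64] torque [ 0.13  0.23 -0.01] th 0.5499999999999998 r 0.0401 z 0.0852 rot [3.14e+00 2.00e-03 2.62e+00]
```

The locking hole now carries the load and the tangential force is near zero. Releasing and lifting clear.

Call:
{"fn": "step_arm", "kwargs": {
  "series": [
    [[0,0,0],[0,0,0],0.4],
    [[0,0,0],[0,0,0],0.4],
    [[0,0,0],[0,0,0],0.4],
    [[0,0,0],[0,0,0],0.4]
  ]
}}

```text
time_s: 14.58
tcp_pos: [0.5325, 0.1014, 0.084]
tool_rot: [-3.141, -0.0, 2.62]
contact_force: [1.7, 0.2, -0.2]
opening: 0.0374
grasp_force: 0.0
```

Call:
{"fn": "step_arm", "kwargs": {
  "series": [
    [[0,0,-0.01],[0,0,0],0.4],
    [[0,0,-0.025],[0,0,0],0.4],
    [[0,0,-0.03],[0,0,0],0.4],
    [[0,0,-0.03],[0,0,0],0.4],
    [[0,0,-0.01],[0,0,0],0.4],
    [[0,0,0],[0,0,0],0.4],
    [[0,0,0],[0,0,0],0.4]
  ]
}}

```text
time_s: 15.45
tcp_pos: [0.5321, 0.1014, 0.188]
tool_rot: [-3.141, -0.001, 2.62]
contact_force: [0.6, -0.6, -0.1]
opening: 0.038
grasp_force: 0.0
```

Run:
```python
from h import *
s=sensors.sense();print(s['tcp_pos'],s['contact_force'])
d=grab('wrist');a=cv2.resize(d['frame'],(400,300));e=grab('scene')
b=cv2.resize(e['frame'][190:310,250:410],(400,300),interpolation=cv2.INTER_CUBIC)
cv2.imwrite('pics/end.png',np.hstack([a,b])[:,:,::-1])
```

```text
[0.53210516 0.10140566 0.18796497] [ 0.5523434  -0.58490167 -0.08787362]
```

View pics/end.png

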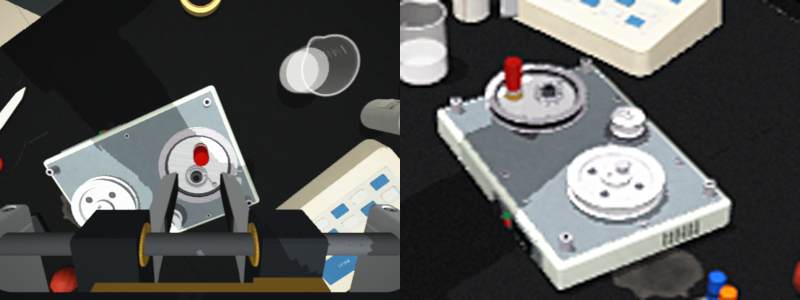

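The pin stands upright in the bush (right panel, about (513,75)), the wheel is still wound, and the bystanders are in place. One depth check of the grip top (expected 0.116 m), then hand in.

Run:
```python
from h import *
d=dict(np.load('last_wrist.npz'));hsv=cv2.cvtColor(d['frame'],cv2.COLOR_RGB2HSV)
m=((hsv[...,0]<6)|(hsv[...,0]>174))&(hsv[...,1]>150);v,u=np.nonzero(m)
P=np.array([pt(d,a,b) for a,b in zip(u,v)]);P=P[(np.hypot(P[:,0]-.533,P[:,1]-.1015)<.03)]
h=np.percentile(P[:,2],90);t=P[P[:,2]>h-.004];print(h,t.mean(0))
if abs(h-.116)<.003: print(finish_job())
```

```text
0.11496200013866964 [0.53425522 0.10330398 0.11413706]
the job is handed in; nothing more can be done
None
```

The pin is pressed in with its collar down on the bush, the wheel is locked at about 0.55 rad, the gripper is clear, and I handed the job in at about 15.6 s of the 58 s allowed (no verdict was shown).

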